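Snap both flip lids of the silver outlet box shut

ROBOT

A 6-joint arm with a two-finger parallel gripper is mounted at the origin on the work surface. World frame = base frame: x ahead of the robot, y to its left, z up, the work surface at z = 0. Lengths are in m, angles in degrees, forces in N, time in s.
With the tool pointing down it reaches from about 0.3 to 0.75 m from the base axis. Payload 8.5 kg.
Tool frame: the origin (TCP) lies on the centre line of the jaws, within the pads' length; the fingertips stand env.tcp_to_tips ahead of it and the grasp point (between the pads) lies 8 mm behind it (env.tcp_to_tips is the distance from the TCP to the fingertips, in m); z points along the fingers, y is the direction in which the jaws open and shut (so a half turn about z gives the same grasp; the last joint's range is limited). The gripper opens to 85 mm and grips with 20 to 120 N. Pads are 22 mm wide; open, the fingers measure 114 mm over their backs; the gripper's body (76 mm by 85 mm) begins 54 mm behind the grasp point. The pads swing forward as they close: fully open they stand 13 mm farther back than shut.
Start: joints at [-79.143, 21.807, 74.336, -0, 83.858, -12.336], TCP at [0.217, -0.506, 0.242] pointing down, gripper open.
Joint ranges: [-178.18, 178.18], [-50.72, 133.34], [12.68, 142.11], [-81.47, 261.47], [9.98, 163.14], [-165.26, 165.26]. Speed limits (degrees/s): [136.94, 136.94, 180, 180, 180, 180].

INTERFACE

Orientations are given as a 3x3 rotation matrix whose columns are the frame's x, y, z axes.
In Python, from rig import env gives the robot as it stands. The module is installed in compiled form; this text tells all that it offers.
- The arm moves only by the tool carry_out, never from a script. Its argument "rows" is a list of rows, each an object of numbers: "tx", "ty", "tz": the shift along the tool's x, y, z in cm; "yaw": the turn about the tool's z in rad. In form: [{"tx": .., "ty": .., "tz": .., "yaw": ..}, ...]. A call has 1 to 12 rows; each row shifts and turns the pose as measured when the row begins, along the tool's axes as they then stand; what a row does not reach is not made up. A row lasts 1/10 s, in which the tool goes at most 50 mm and 8.59 degrees, less where a joint would pass 70% of its speed; a pose out of reach is approached as far as the arm can. A call is refused whole if a number of a shift passes 5 or a number of a turn 0.15, either way. A call with a gripper value outside its range is refused whole. "jaw" is the closure, from -1 (fully open) to 1 (shut), set as the call begins (left out, the last holds). The fingers move at their own pace and stop on an object; "squeeze" is the grip in N (left out, the last holds). Time passes only in rows, so rows that do not move let the fingers close. It gives the time, the measured TCP pose, the force and the opening at its end, in the units of the state.
- env.observe(): the state, without advancing time (a new reading comes with each control period).
- env.get_image(name): name is "scene" or "top" or "wrist"; returns the picture (420x560x3 uint8, red, green, blue); there is no depth.
- env.camera_params(name): a dict with "vertical_fov" (degrees; the focal length in pixels is half the picture's height over the tangent of half this angle, whatever the lens; pixels are square), "cx", "cy" (the principal point, pixels), "k1" (the pictures are not rectified: a ray, as slopes to the right and down, at radius r is drawn at 1 + k1 r^2 times it, then the intrinsics apply), "view" (4x4, takes a point from world to camera coordinates). Camera axes: x right, y up, looking along -z (the intrinsics and any distortion apply to the point x, -y, -z); pixel columns grow to the right and rows downward; lengths in m; the calibration is good to about 2 mm. A picture is of the moment at which its call begins: read the wrist's pose just before it. camera_params takes no time and is no camera call; for the wrist camera it gives the pose at the moment of the call.
- env.close_job(): hands the job in, once; it reports no verdict.
The state is a dict: "time_s": time; "q": joint angles; "qvel": joint speeds; "joint_efforts": joint torques, N m; "position": TCP position; "tool_rot": TCP orientation; "ft_force": force on the tool from outside, world axes, zero at the start; "wrist_torque": the same for the moment, N m; "grip_width": finger opening in m.
Only numpy, scipy, OpenCV 4.12 (cv2) and the standard library are available. Lean on these libraries where they do the work, as an engineer would, in place of code of your own. Each camera call takes 0.05 s, during which the arm holds its last target. There are 200 camera calls.

TASK

On the turntable's sample tray, press both flip lids of the silver outlet box down until each snaps and stays shut. Leave the cream box's lid standing open.

Things in the scene. Friction and masses are not known exactly. Their poses are not given: they have to be found in the camera images.
- silver_box_top (a point): Silver outlet box with two lids, fixed in the blue tray on the grey turntable: 114 mm (y) x 66 (x) x 59 high. Point: box middle, at shut lids' top, about 87 mm above the counter. z up; x from the lids' free edges to their hinges. In its axes, mm: hinges at x 30, z -2.5; lids centred at y 28 (a) and -28 (b), free edge at x -39 when shut. Press straight down at x -14: good for the whole travel.
- silver_lid_a (a joint): Flip lid on the +y side of silver_box_top: angle in rad, 0 = shut, grows upward, starts 0.35 to 0.62. Steel, 68 mm from hinge to free edge, 50 mm wide, 5 mm thick, 18 mm lip down at the free edge. If unlatched, a weak spring lifts it to about 0.25 (or it perches near 0.06). In the last 0.15 rad a detent resists, then snaps to 0 and holds. Pressed 44 mm from the hinge it needs 3 to 6 N; open it stands up to 45 mm over the point.
- silver_lid_b (a joint): Flip lid on the -y side of silver_box_top: the same lid, angle and detent as silver_lid_a. Tray walls, loose samples and the rest of the box stay below silver_box_top; the turntable turns only if pushed sideways with several newtons.
- cream_lid (a joint): Single flip lid, cream plastic, of the cream box diagonally opposite in the same tray: angle in rad, 0 = shut; starts 0.4 to 0.65, same size and hinge. In silver_box_top's axes it lies at x 90 to 165 mm, y 85 to 140 mm, up to 45 mm above the point. Leave it open.

How it is judged (in metres and radians):
At the end, for the whole second after the job is handed in: Both lids of the silver box are held shut by their detents (each within 0.05 rad of flush) and the cream box's lid is still open (more than 0.2 rad) (value of joint each of silver_lid_a, silver_lid_b below 0.05 rad and value of joint cream_lid above 0.2 rad); the robot touches nothing.
It fails at once if the cream box's lid is pushed down (below 0.2 rad) (value of joint cream_lid below 0.2 rad).
It also fails if it takes over 32 s, if anything falls off the work surface, if the arm or the gripper's body presses on something with over 40 N, if the wrist force passes 120 N, or if a joint passes its speed limit or range.

## Working session

There is one attempt and no reset: what is moved stays moved. The work goes in short steps, Python scripts to look and compute and a tool call to move; the robot and the scene stay as the last step left them, time stands still between calls to the robot, and variables do not carry over. Pictures are saved under pics/ and viewed, about 8 in all and at most 12, crops included, and the job is handed in when it is done.

Besides the shell and the picture viewer there is one more tool, called after "Call:" as name([rows], argument=value, ...), one row to a line, values as JSON. carry_out: Moves the arm, as the interface text tells. Its arguments: {"type":"object","properties":{"rows":{"type":"array","items":{"type":"object","properties":{"tx":{"type":"number"},"ty":{"type":"number"},"tz":{"type":"number"},"yaw":{"type":"number"}}}},"jaw":{"type":"number"},"squeeze":{"type":"number"}},"required":["rows"]}

```bash
mkdir -p pics; cat > h.py <<'E'
import numpy as np, cv2
from rig import env
def save(n,f):
    im=env.get_image(n); cv2.imwrite(f,im[:,:,::-1]); return im
def ray(n,u,v,z):
    p=env.camera_params(n); f=210/np.tan(np.radians(p['vertical_fov'])/2)
    K=np.array([[f,0,p['cx']],[0,f,p['cy']],[0,0,1]])
    s=cv2.undistortPoints(np.array([[[u,v]]],float),K,np.array([p['k1'],0,0,0,0.]),None)[0,0]
    V=np.array(p['view']); R=V[:3,:3]; c=-R.T@V[:3,3]; d=R.T@np.array([s[0],-s[1],-1])
    return c+d*(z-c[2])/d[2]
def proj(n,P):
    p=env.camera_params(n); f=210/np.tan(np.radians(p['vertical_fov'])/2)
    V=np.array(p['view']); c=V[:3,:3]@np.array(P)+V[:3,3]; x,y=c[0]/-c[2],-c[1]/-c[2]
    k=1+p['k1']*(x*x+y*y); return np.array([p['cx']+f*k*x,p['cy']+f*k*y])
E
python3 - <<'E'
from h import *
a=save('top','pics/top.png'); b=save('scene','pics/scene.png')
s=env.observe(); print(s['time_s'],s['position'],s['tool_rot'],s['ft_force'],env.tcp_to_tips)
E
```

```text
0.1 [ 0.21656711 -0.50530379  0.24179099] [[ 9.19183699e-01  3.93828992e-01 -2.28922997e-04]
 [ 3.93828949e-01 -9.19182852e-01  1.28179563e-03]
 [ 2.94386189e-04 -1.26836215e-03 -9.99999152e-01]] [0.54617948 0.4810573  0.4765305 ] 0.011
```

View pics/top.png

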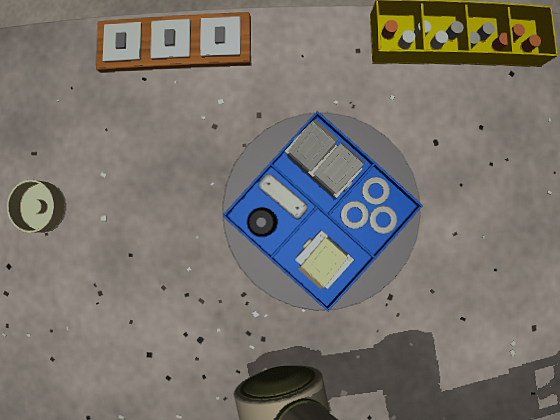

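View pics/scene.png

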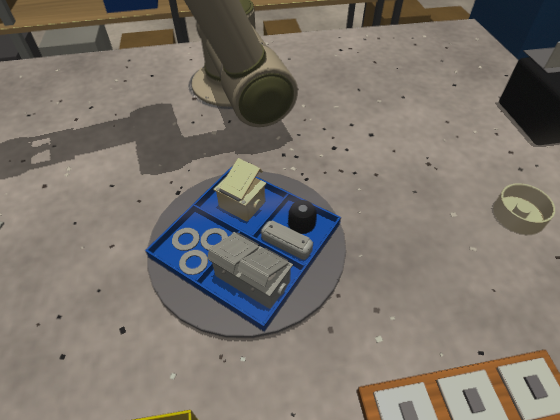

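```bash
python3 - <<'E'
from h import *
a=cv2.imread('pics/top.png')[100:220,260:400]; b=cv2.imread('pics/scene.png')[215:320,190:310]
A=cv2.resize(a,(700,600),interpolation=cv2.INTER_CUBIC)
cv2.imwrite('pics/ca.png',A)
print([ray('top',u,v,z).round(4) for u,v,z in [(226,215,.04),(318,113,.04),(421,206,.04),(328,309,.04)]])
print([ray('scene',u,v,.04).round(4) for u,v in [(148,250),(265,324),(340,219),(232,163)]])
E
```

```text
[array([0.5461, 0.1428, 0.04  ]), array([ 0.7249, -0.0229,  0.04  ]), array([ 0.5569, -0.2024,  0.04  ]), array([ 0.3781, -0.0349,  0.04  ])]
[array([ 0.5537, -0.1971,  0.04  ]), array([ 0.7223, -0.0164,  0.04  ]), array([0.5454, 0.1502, 0.04  ]), array([ 0.3623, -0.0316,  0.04  ])]
```

View pics/ca.png

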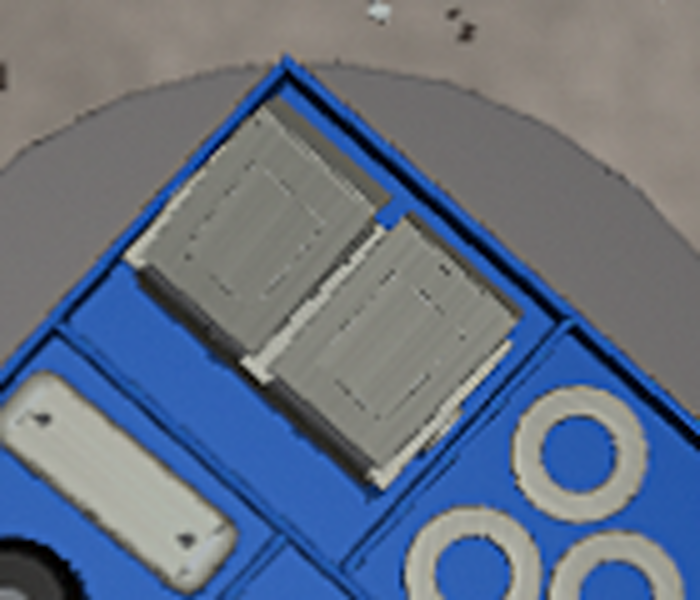

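```bash
python3 - <<'E'
from h import *
B=ray('top',285.4,151.2,.084);A=ray('top',335,197.4,.084);M=ray('top',311.5,172.2,.084)
y=(A-B);L=np.linalg.norm(y);y/=L;x=np.cross(y,[0,0,1])
print(L,A,B,M,'yawdeg x',np.degrees(np.arctan2(x[1],x[0])))
# tray directions
t=ray('top',421,206,.04)-ray('top',318,113,.04);print('tray y deg',np.degrees(np.arctan2(t[1],t[0])),np.degrees(np.arctan2(y[1],y[0])))
C=(A+B)/2-.033*x; C[2]=.087; print('C',C)
a=cv2.imread('pics/top.png');b=cv2.imread('pics/scene.png')
def dr(im,n,S=5,o=(0,0)):
    def P(X,Y,Z): return tuple(int(round(v)) for v in (proj(n,C+x*X/1e3+y*Y/1e3+np.array([0,0,Z/1e3]))-o)*S)
    im=cv2.resize(im,None,fx=S,fy=S,interpolation=cv2.INTER_CUBIC)
    for q in [(33,57),(33,-57),(-33,57),(-33,-57)]:
        cv2.line(im,P(*q,-5),P(*q,-59),(0,0,255),1)
    cv2.polylines(im,[np.array([P(33,57,-5),P(33,-57,-5),P(-33,-57,-5),P(-33,57,-5)])],True,(0,0,255),1)
    for yc,th in((28,.5),(-28,.5)):
        f=lambda s,yy:P(30-s*np.cos(th),yy,-2.5+s*np.sin(th)+2.5)
        cv2.polylines(im,[np.array([f(0,yc-25),f(0,yc+25),f(69,yc+25),f(69,yc-25)])],True,(0,255,0),1)
    return im
A1=dr(a[110:210,275:355],'top',5,np.array([275,110]));B1=dr(b[225:315,200:300],'scene',4,np.array([200,225]))
o=np.zeros((500,800,3),np.uint8);o[:500,:400]=A1;o[:360,400:]=B1;cv2.imwrite('pics/ov.png',o)
E
```

```text
0.11237613046501573 [ 0.57192437 -0.04491113  0.084     ] [0.65003988 0.03587476 0.084     ] [ 0.61427451 -0.00680448  0.084     ] yawdeg x 135.96278093924215
tray y deg -133.11273113134277 -134.03721906075788
C [ 0.63470544 -0.02745733  0.087     ]
```

View pics/ov.png

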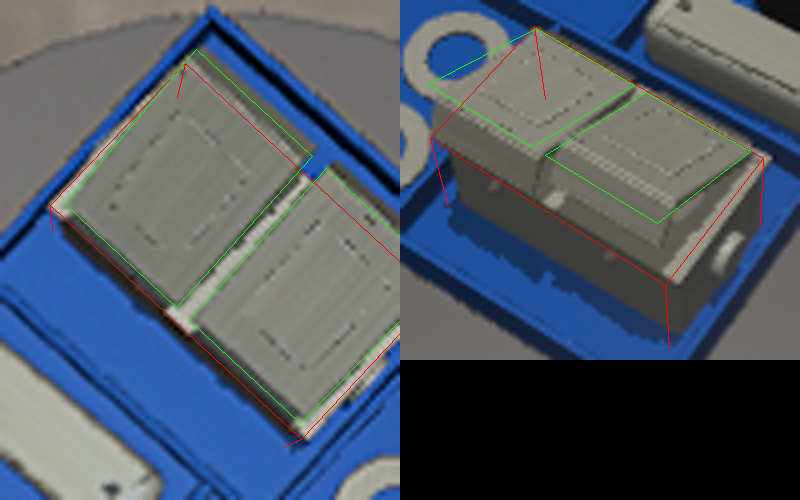

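```bash
cat >> h.py <<'E'
def plan(T,yang,n):
    s=env.observe(); R=np.array(s['tool_rot']);p=np.array(s['position'])
    a0=np.degrees(np.arctan2(R[1,1],R[0,1])); dy=np.radians(yang-a0)
    dy=(dy+np.pi)%(2*np.pi)-np.pi
    d=np.array(T)-p; print(s['time_s'],'pos',p.round(4),'yang',a0.round(2),'d',d.round(4),'F',np.round(s['ft_force'],1),'q',np.round(s['q']),'w',s['grip_width'])
    for i in range(n):
        a=np.radians(a0)+dy*i/n; ty=np.array([np.cos(a),np.sin(a)]); tx=np.array([-ty[1],ty[0]])
        tx=-tx if np.cross(np.r_[tx,0],np.r_[ty,0])[2]>0 else tx
        print([round(100*float(d[:2]@v)/n,2) for v in(tx,ty)],round(-100*d[2]/n,2),round(-dy/n,3))
E
python3 -c "
from h import *
plan([.645,-.036,.242],46,15)"
```

```text
0.1 pos [ 0.2166 -0.5053  0.2418] yang -66.81 d [4.284e-01 4.693e-01 2.000e-04] F [0.5 0.5 0.5] q [-79.  22.  74.   0.  84. -12.] w 0.08566884847967095
[3.86, -1.75] -0.0 -0.131
[4.05, -1.23] -0.0 -0.131
[4.18, -0.69] -0.0 -0.131
[4.23, -0.14] -0.0 -0.131
[4.22, 0.42] -0.0 -0.131
[4.12, 0.97] -0.0 -0.131
[3.96, 1.5] -0.0 -0.131
[3.73, 2.0] -0.0 -0.131
[3.44, 2.48] -0.0 -0.131
[3.08, 2.9] -0.0 -0.131
[2.68, 3.28] -0.0 -0.131
[2.23, 3.6] -0.0 -0.131
[1.73, 3.87] -0.0 -0.131
[1.21, 4.06] -0.0 -0.131
[0.67, 4.18] -0.0 -0.131
```

Call:
carry_out([
  {"tx":3.9,"ty":-1.8,"yaw":-0.13},
  {"tx":4.0,"ty":-1.2,"yaw":-0.13},
  {"tx":4.2,"ty":-0.7,"yaw":-0.13},
  {"tx":4.2,"ty":-0.1,"yaw":-0.13},
  {"tx":4.2,"ty":0.4,"yaw":-0.13},
  {"tx":4.1,"ty":1.0,"yaw":-0.13},
  {"tx":4.0,"ty":1.5,"yaw":-0.13},
  {"tx":3.7,"ty":2.0,"yaw":-0.13},
], jaw=0)

```text
validation failed for argument at $.ro...
```

```bash
python3 -c "
from h import *
plan([.645,-.036,.242],46,8)"
```

```text
0.1 pos [ 0.2166 -0.5053  0.2418] yang -66.81 d [4.284e-01 4.693e-01 2.000e-04] F [0.5 0.5 0.5] q [-79.  22.  74.   0.  84. -12.] w 0.08566884847967095
[7.23, -3.28] -0.0 -0.246
[7.81, -1.42] -0.0 -0.246
[7.93, 0.52] -0.0 -0.246
[7.56, 2.44] -0.0 -0.246
[6.74, 4.21] -0.0 -0.246
[5.51, 5.72] -0.0 -0.246
[3.95, 6.89] -0.0 -0.246
[2.15, 7.65] -0.0 -0.246
```

All four fields are probably required in each row.

Call:
carry_out([
  {"tx":3.9,"ty":-1.8,"tz":0,"yaw":-0.13},
  {"tx":4.0,"ty":-1.2,"tz":0,"yaw":-0.13},
  {"tx":4.2,"ty":-0.7,"tz":0,"yaw":-0.13},
  {"tx":4.2,"ty":-0.1,"tz":0,"yaw":-0.13},
  {"tx":4.2,"ty":0.4,"tz":0,"yaw":-0.13},
  {"tx":4.1,"ty":1.0,"tz":0,"yaw":-0.13},
  {"tx":4.0,"ty":1.5,"tz":0,"yaw":-0.13},
  {"tx":3.7,"ty":2.0,"tz":0,"yaw":-0.13},
], jaw=0)

```text
time_s: 0.9
position: [0.4469, -0.2471, 0.2391]
tool_rot: [[0.095, 0.995, -0.003], [0.995, -0.095, 0.006], [0.005, -0.004, -1.0]]
ft_force: [-0.5, -0.7, 1.2]
grip_width: 0.0429
```

```bash
python3 -c "
from h import *
plan([.645,-.036,.242],46,10)"
```

```text
0.9 pos [ 0.4469 -0.2471  0.2391] yang -5.45 d [0.1981 0.2111 0.0029] F [-0.5 -0.7  1.2] q [-42.  18.  81.   0.  82. -37.] w 0.04287610850375905
[2.29, 1.77] -0.03 -0.09
[2.12, 1.97] -0.03 -0.09
[1.94, 2.15] -0.03 -0.09
[1.74, 2.32] -0.03 -0.09
[1.52, 2.46] -0.03 -0.09
[1.29, 2.59] -0.03 -0.09
[1.06, 2.7] -0.03 -0.09
[0.81, 2.78] -0.03 -0.09
[0.56, 2.84] -0.03 -0.09
[0.3, 2.88] -0.03 -0.09
```

Call:
carry_out([
  {"tx":2.3,"ty":1.8,"tz":0,"yaw":-0.09},
  {"tx":2.1,"ty":2.0,"tz":0,"yaw":-0.09},
  {"tx":1.9,"ty":2.2,"tz":0,"yaw":-0.09},
  {"tx":1.7,"ty":2.3,"tz":0,"yaw":-0.09},
  {"tx":1.5,"ty":2.5,"tz":0,"yaw":-0.09},
  {"tx":1.3,"ty":2.6,"tz":0,"yaw":-0.09},
  {"tx":1.1,"ty":2.7,"tz":0,"yaw":-0.09},
  {"tx":0.8,"ty":2.8,"tz":0,"yaw":-0.09},
  {"tx":0.6,"ty":2.8,"tz":0,"yaw":-0.09},
  {"tx":0.3,"ty":2.9,"tz":0,"yaw":-0.09},
  {"tx":0,"ty":0,"tz":0,"yaw":0},
])

```text
time_s: 2.0
position: [0.6495, -0.0162, 0.2347]
tool_rot: [[-0.753, 0.657, -0.012], [0.657, 0.754, 0.01], [0.015, -0.0, -1.0]]
ft_force: [-0.6, -0.7, -0.3]
grip_width: 0.0424
```

```bash
python3 -c "
from h import *
plan([.645,-.036,.242],46,1)
w=save('wrist','pics/w.png')
"
```

```text
2.0 pos [ 0.6495 -0.0162  0.2347] yang 48.9 d [-0.0045 -0.0198  0.0073] F [-0.6 -0.7 -0.3] q [-12.  33.  57.   0.  91. -61.] w 0.04242223928445867
[-0.96, -1.79] -0.73 0.051
```

View pics/w.png

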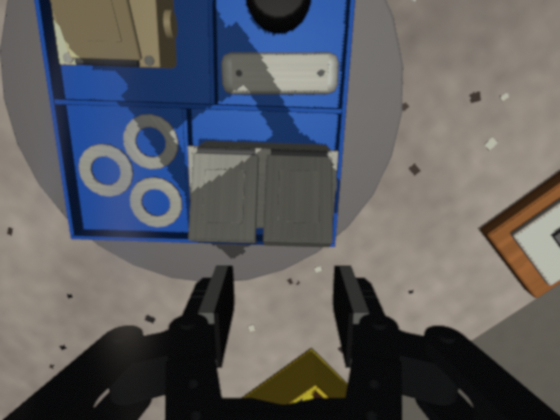

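```bash
python3 - <<'E'
from h import *
A=ray('wrist',188,147.5,.084);B=ray('wrist',338.5,150,.084)
y=A-B;L=np.linalg.norm(y);y/=L;x=np.cross(y,[0,0,1]);print(L,A,B,np.degrees(np.arctan2(y[1],y[0])))
C=(A+B)/2-.033*x;print('C',C,'press',C-.014*x)
plan([.645,-.036,.2],46,4)
E
```

```text
0.11508615352985699 [ 0.57231774 -0.04672099  0.084     ] [0.64964189 0.03851867 0.084     ] -132.21237566841455
C [ 0.63542158 -0.02627322  0.084     ] press [ 0.64579081 -0.03567955  0.084     ]
2.05 pos [ 0.6487 -0.0175  0.2347] yang 48.72 d [-0.0037 -0.0185 -0.0347] F [-0.6 -0.6 -0.2] q [-12.  33.  57.   0.  91. -61.] w 0.04309798399289852
[-0.24, -0.41] 0.87 0.012
[-0.24, -0.41] 0.87 0.012
[-0.24, -0.4] 0.87 0.012
[-0.25, -0.4] 0.87 0.012
```

Call:
carry_out([
  {"tx":-0.25,"ty":-0.4,"tz":0.9,"yaw":0.01},
  {"tx":-0.25,"ty":-0.4,"tz":0.9,"yaw":0.01},
  {"tx":-0.25,"ty":-0.4,"tz":0.9,"yaw":0.01},
  {"tx":-0.25,"ty":-0.4,"tz":0.9,"yaw":0},
  {"tx":0,"ty":0,"tz":0,"yaw":0},
  {"tx":0,"ty":0,"tz":0,"yaw":0},
])

```text
time_s: 2.65
position: [0.642, -0.0411, 0.1942]
tool_rot: [[-0.724, 0.69, -0.016], [0.69, 0.724, 0.01], [0.018, -0.004, -1.0]]
ft_force: [0.2, -0.8, 0.6]
grip_width: 0.0425
```

```bash
python3 -c "
from h import *
plan([.645,-.036,.15],47,4)"
```

```text
2.65 pos [ 0.642  -0.0411  0.1942] yang 46.38 d [ 0.003   0.0051 -0.0442] F [ 0.2 -0.8  0.6] q [-14.  34.  62.   0.  85. -61.] w 0.0424749006586888
[0.03, 0.14] 1.11 -0.003
[0.03, 0.15] 1.11 -0.003
[0.03, 0.15] 1.11 -0.003
[0.03, 0.15] 1.11 -0.003
```

Call:
carry_out([
  {"tx":0,"ty":0.1,"tz":1.1,"yaw":0},
  {"tx":0,"ty":0.2,"tz":1.1,"yaw":0},
  {"tx":0,"ty":0.1,"tz":1.1,"yaw":0},
  {"tx":0,"ty":0.1,"tz":1.1,"yaw":0},
  {"tx":0,"ty":0,"tz":0,"yaw":0},
  {"tx":0,"ty":0,"tz":0,"yaw":0},
])

```text
time_s: 3.25
position: [0.645, -0.0361, 0.146]
tool_rot: [[-0.724, 0.689, -0.016], [0.689, 0.724, 0.01], [0.018, -0.004, -1.0]]
ft_force: [0.3, -0.0, 0.4]
grip_width: 0.0428
```

```bash
python3 -c "
from h import *
plan([.645,-.036,.1],47,5)
s=save('scene','pics/s2.png'); cv2.imwrite('pics/s2c.png',cv2.resize(s[150:340,130:360,::-1],None,fx=3,fy=3))"
```

```text
3.25 pos [ 0.645  -0.0361  0.146 ] yang 46.42 d [-0.      0.0001 -0.046 ] F [ 0.3 -0.   0.4] q [-14.  36.  65.   0.  79. -60.] w 0.042803940834984816
[0.0, 0.0] 0.92 -0.002
[0.0, 0.0] 0.92 -0.002
[0.0, 0.0] 0.92 -0.002
[0.0, 0.0] 0.92 -0.002
[0.0, 0.0] 0.92 -0.002
```

View pics/s2c.png

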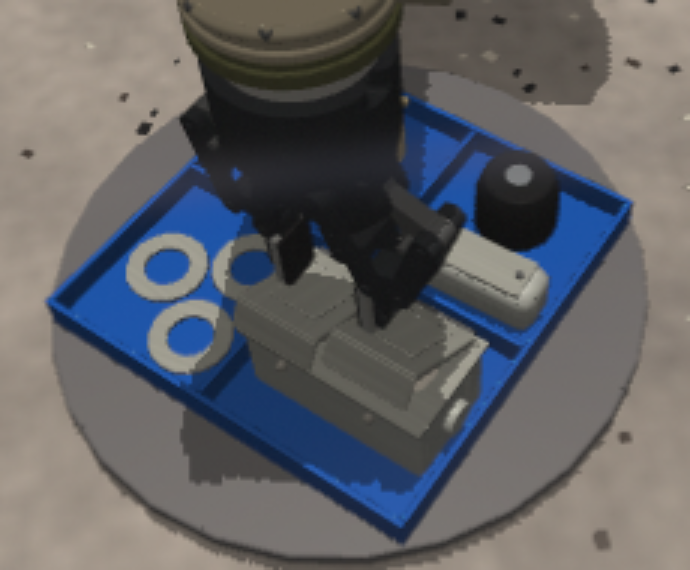

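Call:
carry_out([
  {"tx":0,"ty":0,"tz":0.8,"yaw":0},
  {"tx":0,"ty":0,"tz":0.8,"yaw":0},
  {"tx":0,"ty":0,"tz":0.8,"yaw":0},
  {"tx":0,"ty":0,"tz":0.6,"yaw":0},
  {"tx":0,"ty":0,"tz":0.6,"yaw":0},
  {"tx":0,"ty":0,"tz":0,"yaw":0},
])

```text
time_s: 3.9
position: [0.645, -0.0361, 0.1079]
tool_rot: [[-0.724, 0.69, -0.014], [0.689, 0.724, 0.009], [0.016, -0.003, -1.0]]
ft_force: [0.0, 1.3, -0.0]
grip_width: 0.0427
```

```bash
python3 -c "
from h import *
plan([.645,-.036,.095],47,4)"
```

```text
3.9 pos [ 0.645  -0.0361  0.1079] yang 46.41 d [ 0.      0.0001 -0.0129] F [ 0.   1.3 -0. ] q [-14.  38.  68.   0.  74. -60.] w 0.04271490734329243
[0.0, 0.0] 0.32 -0.003
[0.0, 0.0] 0.32 -0.003
[0.0, 0.0] 0.32 -0.003
[0.0, 0.0] 0.32 -0.003
```

Call:
carry_out([
  {"tx":0,"ty":0,"tz":0.3,"yaw":0},
  {"tx":0,"ty":0,"tz":0.3,"yaw":0},
  {"tx":0,"ty":0,"tz":0.3,"yaw":0},
  {"tx":0,"ty":0,"tz":0,"yaw":0},
])

```text
time_s: 4.3
position: [0.6457, -0.0366, 0.1005]
tool_rot: [[-0.724, 0.69, -0.01], [0.69, 0.724, 0.007], [0.012, -0.002, -1.0]]
ft_force: [-2.5, -0.8, 2.6]
grip_width: 0.0428
```

Call:
carry_out([
  {"tx":0,"ty":0,"tz":0.25,"yaw":0},
  {"tx":0,"ty":0,"tz":0.2,"yaw":0},
  {"tx":0,"ty":0,"tz":0.1,"yaw":0},
])

```text
time_s: 4.6
position: [0.6458, -0.0366, 0.0958]
tool_rot: [[-0.724, 0.69, -0.009], [0.69, 0.724, 0.007], [0.011, -0.001, -1.0]]
ft_force: [-2.6, 1.6, 10.2]
grip_width: 0.0428
```

Call:
carry_out([
  {"tx":0,"ty":0,"tz":0.2,"yaw":0},
  {"tx":0,"ty":0,"tz":0.2,"yaw":0},
])

```text
time_s: 4.8
position: [0.6459, -0.0365, 0.0956]
tool_rot: [[-0.724, 0.689, -0.006], [0.689, 0.724, 0.006], [0.009, 0.0, -1.0]]
ft_force: [-7.0, 0.7, 18.8]
grip_width: 0.0431
```

Call:
carry_out([
  {"tx":0,"ty":0,"tz":0.4,"yaw":0},
  {"tx":0,"ty":0,"tz":0.4,"yaw":0},
])

```text
time_s: 5.0
position: [0.646, -0.0365, 0.0953]
tool_rot: [[-0.725, 0.689, -0.002], [0.689, 0.725, 0.004], [0.004, 0.002, -1.0]]
ft_force: [-13.0, 1.4, 33.2]
grip_width: 0.0424
```

Hard stop reached (33 N, no travel). Lift straight up and look.

Call:
carry_out([
  {"tx":0,"ty":0,"tz":-0.5,"yaw":0},
  {"tx":0,"ty":0,"tz":-1.5,"yaw":0},
  {"tx":0,"ty":0,"tz":-3,"yaw":0},
  {"tx":0,"ty":0,"tz":-4,"yaw":0},
  {"tx":0,"ty":0,"tz":-4,"yaw":0},
  {"tx":-2,"ty":0,"tz":-3,"yaw":0},
  {"tx":-3,"ty":0,"tz":-3,"yaw":0},
  {"tx":-3,"ty":0,"tz":0,"yaw":0},
  {"tx":0,"ty":0,"tz":0,"yaw":0},
  {"tx":0,"ty":0,"tz":0,"yaw":0},
  {"tx":0,"ty":0,"tz":0,"yaw":0},
])

```text
time_s: 6.1
position: [0.7043, -0.0917, 0.2889]
tool_rot: [[-0.727, 0.687, -0.009], [0.687, 0.727, 0.008], [0.012, -0.0, -1.0]]
ft_force: [-0.5, 0.9, 0.2]
grip_width: 0.0427
```

```bash
python3 -c "
from h import *
s=save('scene','pics/s3.png');w=save('wrist','pics/w3.png')
a=cv2.resize(s[150:340,140:350,::-1],(400,362));b=cv2.resize(w[:,:,::-1],(400,300))
o=np.zeros((362,800,3),np.uint8);o[:,:400]=a;o[:300,400:]=b;cv2.imwrite('pics/s3c.png',cv2.resize(s[150:340,140:350,::-1],(660,597),interpolation=cv2.INTER_CUBIC));cv2.imwrite('pics/o3.png',o)
print(env.observe()['position'],env.observe()['ft_force'])"
```

```text
[ 0.70418686 -0.09133185  0.28940333] [ 0.0370224  -0.28658516  0.45328322]
```

View pics/s3c.png

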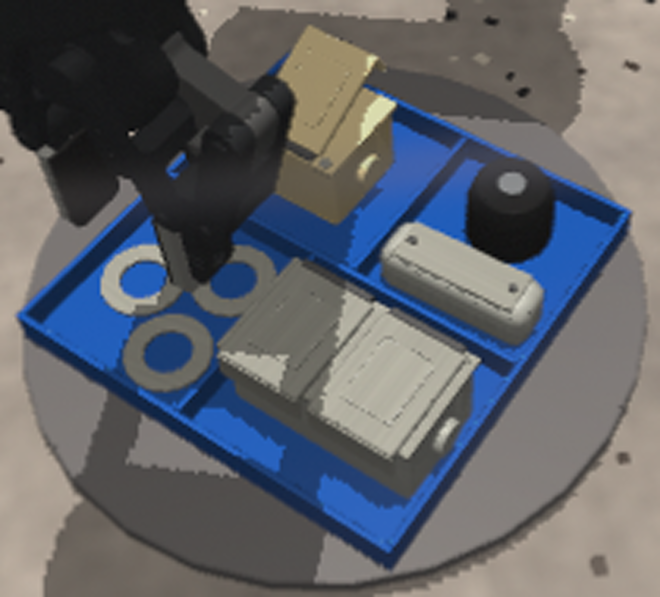

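View pics/w3.png

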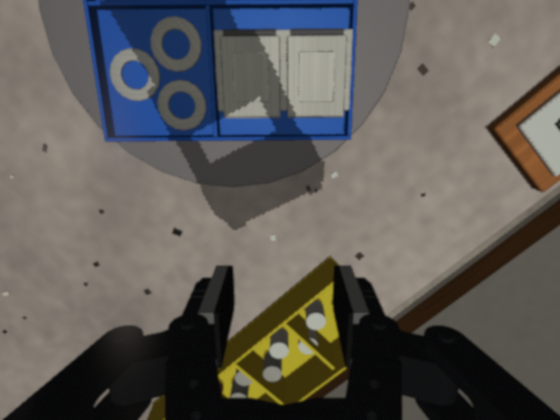

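```bash
python3 - <<'E'
from h import *
x=np.array([np.cos(np.radians(137)),np.sin(np.radians(137)),0]);y=np.cross([0,0,1],x);C=np.array([.635,-.0268,.087])
b=cv2.imread('pics/s3.png');o=np.array([205,228]);S=7
im=cv2.resize(b[228:312,205:300],None,fx=S,fy=S,interpolation=cv2.INTER_CUBIC)
def P(X,Y,Z): return tuple(int(round(v)) for v in (proj('scene',C+x*X/1e3+y*Y/1e3+np.array([0,0,Z/1e3]))+.5-o)*S-.5)
cv2.polylines(im,[np.array([P(33,57,-5),P(33,-57,-5),P(-33,-57,-5),P(-33,57,-5)])],True,(0,0,255),1)
for th,c in((0,(0,255,0)),(.06,(255,0,255))):
  for yc in(28,-28):
    f=lambda s,yy:P(30-s*np.cos(th),yy,-2.5+s*np.sin(th)+2.5)
    cv2.polylines(im,[np.array([f(0,yc-25),f(0,yc+25),f(69,yc+25),f(69,yc-25)])],True,c,1)
cv2.imwrite('pics/ov3.png',im)
E
```

```text
(no output)
```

View pics/ov3.png

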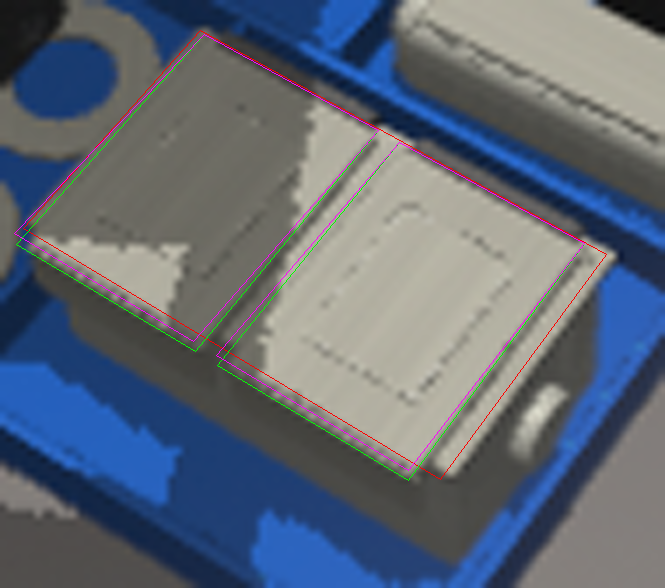

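```bash
python3 -c "
from h import *
plan([.645,-.036,.289],47,2); plan([.645,-.036,.110],47,4)"
```

```text
6.2 pos [ 0.7042 -0.0913  0.2894] yang 46.62 d [-0.0592  0.0553 -0.0004] F [ 0.  -0.3  0.5] q [-17.  39.  37.   0. 105. -64.] w 0.042520501130171674
[4.05, -0.02] 0.02 -0.003
[4.05, -0.01] 0.02 -0.003
6.2 pos [ 0.7042 -0.0913  0.2894] yang 46.62 d [-0.0592  0.0553 -0.1794] F [ 0.  -0.3  0.5] q [-17.  39.  37.   0. 105. -64.] w 0.042520501130171674
[2.03, -0.01] 4.49 -0.002
[2.03, -0.01] 4.49 -0.002
[2.03, -0.0] 4.49 -0.002
[2.03, -0.0] 4.49 -0.002
```

Call:
carry_out([
  {"tx":3,"ty":0,"tz":0,"yaw":0},
  {"tx":3,"ty":0,"tz":1,"yaw":0},
  {"tx":2,"ty":0,"tz":3,"yaw":0},
  {"tx":0,"ty":0,"tz":4,"yaw":0},
  {"tx":0,"ty":0,"tz":3,"yaw":0},
  {"tx":0,"ty":0,"tz":2,"yaw":0},
  {"tx":0,"ty":0,"tz":1,"yaw":0},
  {"tx":0,"ty":0,"tz":0,"yaw":0},
  {"tx":0,"ty":0,"tz":0,"yaw":0},
])

```text
time_s: 7.1
position: [0.639, -0.0281, 0.1485]
tool_rot: [[-0.73, 0.683, -0.005], [0.683, 0.73, 0.008], [0.009, 0.002, -1.0]]
ft_force: [1.0, -0.6, 0.2]
grip_width: 0.0427
```

```bash
python3 -c "
from h import *
plan([.645,-.036,.1],47,3)"
```

```text
7.1 pos [ 0.639  -0.0281  0.1485] yang 46.92 d [ 0.006  -0.0079 -0.0485] F [ 1.  -0.6  0.2] q [-13.  35.  67.   0.  78. -60.] w 0.04270053127838594
[-0.33, -0.05] 1.62 -0.0
[-0.33, -0.05] 1.62 -0.0
[-0.33, -0.05] 1.62 -0.0
```

Call:
carry_out([
  {"tx":-0.4,"ty":-0.1,"tz":1.3,"yaw":0},
  {"tx":-0.4,"ty":0,"tz":1.3,"yaw":0},
  {"tx":-0.2,"ty":0,"tz":1.2,"yaw":0},
  {"tx":0,"ty":0,"tz":0.6,"yaw":0},
  {"tx":0,"ty":0,"tz":0,"yaw":0},
  {"tx":0,"ty":0,"tz":0,"yaw":0},
])

```text
time_s: 7.7
position: [0.6471, -0.0366, 0.1025]
tool_rot: [[-0.73, 0.683, -0.001], [0.683, 0.73, 0.007], [0.006, 0.004, -1.0]]
ft_force: [-0.2, 1.3, 0.3]
grip_width: 0.0429
```

Call:
carry_out([
  {"tx":0,"ty":0,"tz":0.3,"yaw":0},
  {"tx":0,"ty":0,"tz":0.1,"yaw":0},
  {"tx":0,"ty":0,"tz":0,"yaw":0},
])

```text
time_s: 8.0
position: [0.6474, -0.0365, 0.099]
tool_rot: [[-0.73, 0.683, 0.0], [0.683, 0.73, 0.007], [0.004, 0.005, -1.0]]
ft_force: [0.0, 0.2, 0.1]
grip_width: 0.0426
```

Call:
carry_out([
  {"tx":0,"ty":0,"tz":0.15,"yaw":0},
  {"tx":0,"ty":0,"tz":0,"yaw":0},
])

```text
time_s: 8.2
position: [0.6475, -0.0365, 0.0978]
tool_rot: [[-0.73, 0.683, 0.001], [0.683, 0.73, 0.006], [0.004, 0.005, -1.0]]
ft_force: [0.4, -0.2, 0.8]
grip_width: 0.043
```

Call:
carry_out([
  {"tx":0,"ty":0,"tz":0.15,"yaw":0},
  {"tx":0,"ty":0,"tz":0,"yaw":0},
])

```text
time_s: 8.4
position: [0.6476, -0.0364, 0.0964]
tool_rot: [[-0.73, 0.683, 0.001], [0.683, 0.73, 0.006], [0.003, 0.006, -1.0]]
ft_force: [-0.7, 0.5, 0.2]
grip_width: 0.0429
```

No contact down to 0.0964, so neither lid is perched (a perched one would touch by about 0.098). Retract.

Call:
carry_out([
  {"tx":0,"ty":0,"tz":-1,"yaw":0},
  {"tx":0,"ty":0,"tz":-3,"yaw":0},
  {"tx":0,"ty":0,"tz":-4,"yaw":0},
  {"tx":0,"ty":0,"tz":-4,"yaw":0},
  {"tx":-2,"ty":0,"tz":-3,"yaw":0},
  {"tx":-3,"ty":0,"tz":-2,"yaw":0},
  {"tx":-3,"ty":0,"tz":0,"yaw":0},
  {"tx":0,"ty":0,"tz":0,"yaw":0},
  {"tx":0,"ty":0,"tz":0,"yaw":0},
  {"tx":0,"ty":0,"tz":0,"yaw":0},
])

```text
time_s: 9.4
position: [0.7057, -0.0927, 0.2807]
tool_rot: [[-0.731, 0.682, 0.006], [0.682, 0.731, 0.005], [-0.001, 0.007, -1.0]]
ft_force: [-0.3, -0.0, -1.2]
grip_width: 0.0426
```

```bash
python3 -c "
from h import *
s=save('scene','pics/s4.png');d=cv2.imread('pics/s3.png')[:,:,::-1]
print('diff px silver box',np.abs(s[225:315,200:300].astype(int)-d[225:315,200:300]).mean())
cv2.imwrite('pics/s4c.png',cv2.resize(s[150:340,140:350,::-1],(660,597),interpolation=cv2.INTER_CUBIC))
o=env.observe();print(o['time_s'],o['position'],o['ft_force'])"
```

```text
diff px silver box 1.6124814814814814
9.45 [ 0.70558951 -0.09247055  0.2809459 ] [ 0.17085398 -0.68162601  0.75152983]
```

View pics/s4c.png

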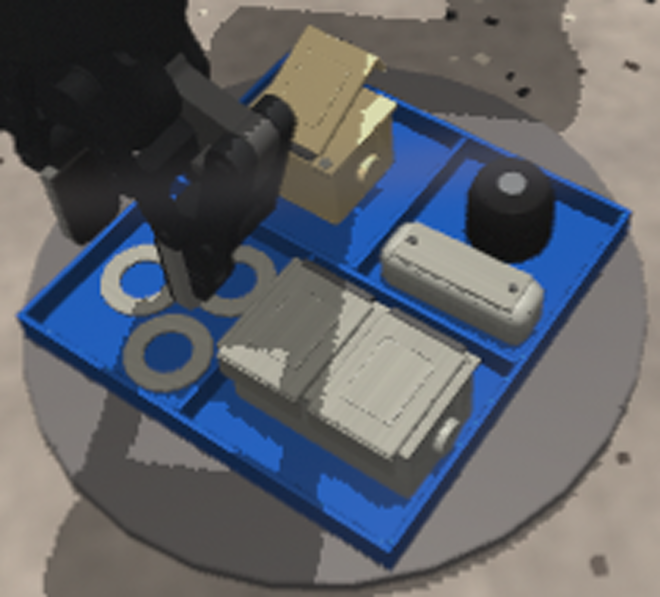

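Both silver lids lie flush, the cream lid (at about (330, 90) in the crop) stands open, and the arm is clear.

```bash
python3 -c "
from rig import env
env.close_job()"
```

```text
the job is handed in; nothing more can be done
```

I pressed both silver lids down together, with the jaws half open and one finger on each lid, then backed off and handed the job in at about 9.5 s. No verdict was reported.

- **Press:** the lids went down to a hard stop at TCP height 0.0953 m, with 33 N upward and about 13 N sideways at the wrist.
- **Still shut:** I lowered the fingers over the lids again and felt no contact force down to 0.0964 m. A lid perched at 0.06 rad should have touched at about 0.098 m, so I take both as latched.
- **Final picture:** both silver lids look flush, the cream lid still stands open, the tray's contents are in place, and the arm is clear of everything.
- **What disagreed:** the scene camera put the box about 3 mm (1–2 pixels) off from the top and wrist cameras. The overlay I drew on the scene image was therefore too coarse to rule out a perched lid a, which is why I did the second touch check.

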